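Line up the setting masters by height on the dial's nests

TASK

Line up the four steel setting masters by height in the row of white nests: the shortest in the nest next to the block with the black knob, then taller one by one away from it, the tallest farthest from the knob. Set each down gently, upright and flat inside its nest's recess, and let go; do not drop or tip over a master, and leave the brass fitting alone where it stands.

Things in the scene. Friction and masses are not known exactly. Their poses are not given: they have to be found in the camera images.
- master_blue: shortest setting master: an upright smooth steel cylinder, diameter 36 mm, height 36 mm, with a blue disc on its top and a blue band just under the top; loose, 100 g more or less. Origin: centre of its underside, z up along its axis. It starts standing on the aluminium dial plate, whose top is 12 mm above the work surface.
- master_red: setting master: an upright smooth steel cylinder, diameter 36 mm, height 50 mm, with a red disc on its top and a red band just under the top; loose, 140 g more or less. Origin: centre of its underside, z up along its axis. It starts standing on the aluminium dial plate, whose top is 12 mm above the work surface.
- master_yellow: setting master: an upright smooth steel cylinder, diameter 36 mm, height 64 mm, with a yellow disc on its top and a yellow band just under the top; loose, 175 g more or less. Origin: centre of its underside, z up along its axis. It starts standing on the aluminium dial plate, whose top is 12 mm above the work surface.
- master_black: tallest setting master: an upright smooth steel cylinder, diameter 36 mm, height 78 mm, with a black disc on its top and a black band just under the top; loose, 215 g more or less. Origin: centre of its underside, z up along its axis. It starts standing on the aluminium dial plate, whose top is 12 mm above the work surface.
- nest_1: leftmost (largest y) of four alike white plastic nests, fixed in a straight row at 85 mm spacing on a dark rail that runs along their y axes. Square pad 70 x 70 x 12 mm with a round, flat-bottomed recess in the middle of its top, diameter 56 mm, 4 mm deep (floor 8 mm above the origin, rim 12 mm above it). Origin: centre of the pad's underside, 18 mm above the work surface; z up, y along the row.
- nest_2: second from the left of four alike white plastic nests, fixed in a straight row at 85 mm spacing on a dark rail that runs along their y axes. Square pad 70 x 70 x 12 mm with a round, flat-bottomed recess in the middle of its top, diameter 56 mm, 4 mm deep (floor 8 mm above the origin, rim 12 mm above it). Origin: centre of the pad's underside, 18 mm above the work surface; z up, y along the row.
- nest_3: third from the left of four alike white plastic nests, fixed in a straight row at 85 mm spacing on a dark rail that runs along their y axes. Square pad 70 x 70 x 12 mm with a round, flat-bottomed recess in the middle of its top, diameter 56 mm, 4 mm deep (floor 8 mm above the origin, rim 12 mm above it). Origin: centre of the pad's underside, 18 mm above the work surface; z up, y along the row.
- nest_4: rightmost (smallest y) of four alike white plastic nests, fixed in a straight row at 85 mm spacing on a dark rail that runs along their y axes. Square pad 70 x 70 x 12 mm with a round, flat-bottomed recess in the middle of its top, diameter 56 mm, 4 mm deep (floor 8 mm above the origin, rim 12 mm above it). Origin: centre of the pad's underside, 18 mm above the work surface; z up, y along the row.
- knob_block: white block 36 x 36 x 30 mm with a black fluted knob, 32 mm across, on top (52 mm high in all), fixed on the rail in line with the nests at one end of the row, 75 mm from the centre of the end nest; either end, so the row is read from it. The other end carries a like white block without a knob. Origin: centre of its underside, 18 mm above the work surface.
- brass_fitting: loose brass pneumatic fitting, 32 mm across, 42 mm high, standing on the dial plate among the masters; not part of the job. Origin: centre of its underside.
There are look-alikes about, which are no part of the job. Leave any orange look-alike of the master_black alone.

How it is judged:
By the outcome, as a careful person would: the job done as asked, in the order asked, and still so for the second after the job is handed in, with the robot touching nothing.
It also fails if it takes over 90 s, if anything falls off the work surface, if the arm or the gripper's body presses on something with over 40 N, if the wrist force passes 120 N, or if a joint passes its speed limit or range.

ROBOT

A 7-joint arm with a two-finger parallel gripper is mounted at the origin on the work surface. World frame = base frame: x ahead of the robot, y to its left, z up, the work surface at z = 0. Lengths are in m, angles in rad, forces in N, time in s.
With the tool pointing down it reaches from about 0.4 to 0.85 m from the base axis. Payload 4.5 kg.
Tool frame: the origin (TCP) lies at the very end of the fingers, on their centre line; the grasp point (between the pads) lies 19 mm behind it; z points along the fingers, y is the line along which they close (so a half turn about z gives the same grasp; the last joint's range is limited). The gripper opens to 88 mm and grips with 3 to 60 N. Pads are 18 mm wide; open, the fingers measure 123 mm over their backs; the gripper's body (75 mm by 187 mm) begins 45 mm behind the grasp point.
Start: joints at [1.317, 0.689, -0.195, 1.565, 0.157, 0.902, -0.215], TCP at [0.177, -0.599, 0.239] pointing down, gripper open.
Joint ranges: [-3.01, 3.01], [-0.46, 2.08], [-1.47, 1.51], [0.13, 2.56], [-1, 4.14], [0.04, 2.09], [-2.66, 2.66]. Speed limits (rad/s): [2.57, 2.57, 3.14, 3.14, 3.14, 3.14, 3.14].

INTERFACE

Orientations are given as a unit quaternion [x, y, z, w].
In Python, from plant import r gives the robot as it stands. The module is installed in compiled form; this text tells all that it offers.
- The arm moves only by the tool step_arm, never from a script. Its argument "increments" is a list of rows, each a list of 2 entries, a list of its own where there are three numbers: the shift along the world's x, y, z in cm, then the turn, a rotation vector about the world's x, y, z in degrees. A call has exactly 10 rows; each row shifts and turns the commanded pose from where the row before left it; what a row does not reach is not made up. A row lasts 1/10 s, in which the tool goes at most 50 mm and 8.59 degrees, less where a joint would pass 70% of its speed; a pose out of reach is approached as far as the arm can. A call is refused whole if a number of a shift passes 5 or a number of a turn 8.59, either way. A call with a gripper value outside its range is refused whole. "fingers" is the opening, from 0 (shut) to 1 (fully open), set as the call begins (left out, the last holds). The fingers move at their own pace and stop on an object; "grip_force" is the grip in N (left out, the last holds). Time passes only in rows, so rows that do not move let the fingers close, or fill a call up. It gives the time, the measured TCP pose, the force, the opening and the grip force at its end, in the units of the state.
- r.get_state(): the state, without advancing time (a new reading comes with each control period).
- r.snapshot(name): name is "scene" or "top" or "wrist"; returns (picture, depth): 384x512x3 uint8, red, green, blue; 384x512 float32, m along the optical axis (not along the pixel's ray), 0 where there is no reading.
- r.calibration(name): a dict with "fov_y" (degrees; the focal length in pixels is half the picture's height over the tangent of half this angle, whatever the lens; pixels are square), "cx", "cy" (the principal point, pixels), "k1" (the pictures are not rectified: a ray, as slopes to the right and down, at radius r is drawn at 1 + k1 r^2 times it, then the intrinsics apply), "R" (3x3) and "t" (3): a world point X has camera coordinates R X + t. Camera axes: x right, y down, z forward; pixel columns grow to the right and rows downward; lengths in m; the calibration is good to about 2 mm. A picture is of the moment at which its call begins: read the wrist's pose just before it. calibration takes no time and is no camera call; for the wrist camera it gives the pose at the moment of the call.
- r.finish_job(): hands the job in; it is judged then, once.
The state is a dict: "clock": time; "q": joint angles; "qd": joint speeds; "joint_torque": joint torques, N m; "tool_pos": TCP position; "eef_rot": TCP orientation; "contact_force": force on the tool from outside, world axes, zero at the start; "moment": the same for the moment, N m; "opening": opening from 0.0 (shut) to 1.0 (fully open); "finger_force": force on a finger pad.
Only numpy, scipy, OpenCV 4.12 (cv2) and the standard library are available. Lean on these libraries where they do the work, as an engineer would, in place of code of your own. Each camera call takes 0.05 s, during which the arm holds its last target. There are 200 camera calls.

## Working session

There is one attempt and no reset: what is moved stays moved. The work goes in short steps, Python scripts to look and compute and a tool call to move; the robot and the scene stay as the last step left them, time stands still between calls to the robot, and variables do not carry over. Pictures are saved under pics/ and viewed, at most 14 in all, crops included, and the job is handed in when it is done.

Besides the shell and the picture viewer there is one more tool, called after "Request:" by a JSON object that holds its "method" and its "body", one argument or row to a line. step_arm: Moves the arm, as the interface text tells. Its arguments: {"type":"object","properties":{"increments":{"type":"array","items":{"type":"array"}},"fingers":{"type":"number"},"grip_force":{"type":"number"}},"required":["increments"]}

```bash
mkdir -p pics
cat > h.py <<'E'
import numpy as np, cv2
from plant import r
def snap(n,f):
    c=r.calibration(n); im,d=r.snapshot(n); cv2.imwrite('pics/'+f+'.png',im[:,:,::-1]); np.savez('pics/'+f+'.npz',d=d,im=im,**c); return c,im,d
def ray(c,u,v):
    f=192/np.tan(np.radians(c['fov_y'])/2)
    K=np.array([[f,0,c['cx']],[0,f,c['cy']],[0,0,1.]])
    a=cv2.undistortPoints(np.array([[[u,v]]],float),K,np.array([float(c['k1']),0,0,0]))[0,0]
    return np.array([a[0],a[1],1.])
def at_z(c,u,v,z):
    R=np.array(c['R']);t=np.array(c['t']);o=-R.T@t;d=R.T@ray(c,u,v); return o+d*(z-o[2])/d[2]
def at_d(c,u,v,d):
    R=np.array(c['R']);t=np.array(c['t']); return R.T@(ray(c,u,v)*d-t)
E
python3 - <<'E'
from h import *
for n in ('top','scene'): c,im,d=snap(n,n+'0'); print(n,c['t'],c['fov_y'])
s=r.get_state();print(s['clock'],s['eef_rot'],s['tool_pos'])
E
```

```text
top [-0.08025614  0.51937175  1.07880245] 47.42513671212425
scene [ 0.18263051 -0.37254868  1.22731469] 52.2207316461824
0.1 [ 9.89658747e-01  1.43439632e-01 -1.58203735e-04 -7.82410164e-04] [ 0.177216   -0.59877626  0.23800829]
```

View pics/top0.png

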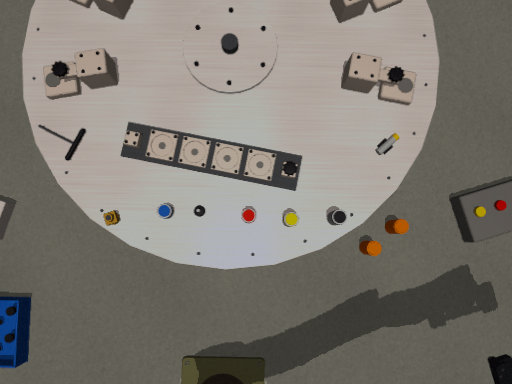

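View pics/scene0.png

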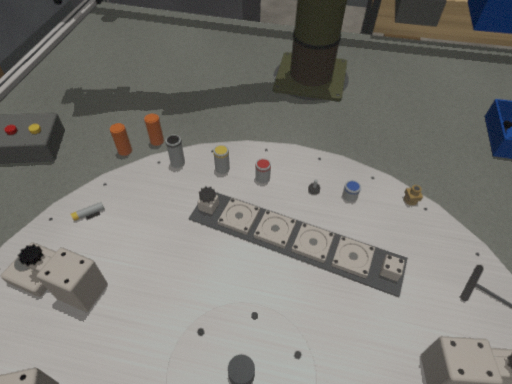

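The top view shows the knob block at (290,168), so its end is the smallest y. That gives nest_4 = blue, nest_3 = red, nest_2 = yellow and nest_1 = black. 

Things that could be confused:
- **Black master:** (338,217). It could be taken for the small black plunger (199,211), the orange cylinders (400,227) and (372,248), or the knob (290,168).
- **Blue, red and yellow masters:** (165,211), (248,215) and (291,219).
- **Brass fitting:** (111,217).
- **Yellow and red buttons:** on the box at (480,211) and (500,205).

Run:
```python
from h import *
im=cv2.imread('pics/top0.png'); cv2.imwrite('pics/top0c.png',cv2.resize(im[115:265,100:360],None,fx=3,fy=3,interpolation=cv2.INTER_CUBIC))
z=np.load('pics/top0.npz');c=z;d=z['d']
P=dict(blue=(165,211,.048),red=(248.5,215,.062),yel=(291,219,.076),blk=(338.5,217,.09),brass=(111,217,.054),plunger=(199,211,.03),n1=(162,145.5,.026),n2=(195,152,.026),n3=(227.5,158,.026),n4=(260.5,164.5,.026),knob=(290,168,.07),or1=(400,227,.09),or2=(372,248,.09))
for k,(u,v,h) in P.items(): print(k,at_z(c,u,v,h).round(3),at_d(c,u,v,d[int(v),int(u)]).round(3))
```

```text
blue [0.464 0.15  0.048] [0.464 0.149 0.051]
red [ 0.457 -0.057  0.062] [ 0.457 -0.057  0.063]
yel [ 0.448 -0.159  0.076] [ 0.448 -0.159  0.078]
blk [ 0.454 -0.271  0.09 ] [ 0.454 -0.27   0.092]
brass [0.446 0.281 0.054] [0.446 0.281 0.054]
plunger [0.466 0.068 0.03 ] [0.466 0.066 0.042]
n1 [0.632 0.168 0.026] [0.632 0.168 0.027]
n2 [0.617 0.083 0.026] [0.617 0.083 0.025]
n3 [ 0.603 -0.     0.026] [ 0.603 -0.     0.025]
n4 [ 0.588 -0.085  0.026] [ 0.587 -0.085  0.029]
knob [ 0.573 -0.156  0.07 ] [ 0.573 -0.156  0.069]
or1 [ 0.433 -0.417  0.09 ] [ 0.433 -0.422  0.077]
or2 [ 0.383 -0.35   0.09 ] [ 0.382 -0.353  0.077]
```

View pics/top0c.png

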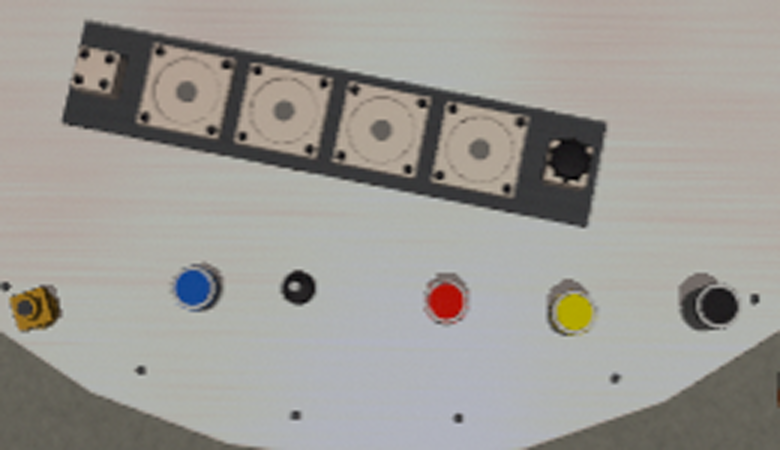

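The crop confirms the choice: blue disc (195,288), red (445,301), yellow (574,313), black (717,305), and the knob at the right end (570,160). The plunger (298,287) and brass fitting (35,308) are left out. Depth heights and the 85 mm nest spacing match, so I'm setting out.

Request:
{"method": "step_arm", "body": {
  "increments": [
    [[2.9,3.0,0],[0,0,0]],
    [[2.9,3.7,0],[0,0,0]],
    [[2.9,3.8,0],[0,0,0]],
    [[2.9,3.8,0],[0,0,0]],
    [[2.9,3.8,0],[0,0,0]],
    [[2.9,3.8,0],[0,0,0]],
    [[2.9,3.8,0],[0,0,0]],
    [[2.8,3.8,0],[0,0,0]],
    [[2.8,3.8,0],[0,0,0]],
    [[2.8,3.8,0],[0,0,0]]
  ],
  "fingers": 1
}}

```text
clock: 1.1
tool_pos: [0.4651, -0.2266, 0.2386]
eef_rot: [0.99, 0.143, -0.0, -0.0]
contact_force: [0.8, -0.4, -0.9]
opening: 1.003
finger_force: 0.0
```

Request:
{"method": "step_arm", "body": {
  "increments": [
    [[0,4,-0.8],[0,0,0]],
    [[0,4,-0.8],[0,0,0]],
    [[0,4,-0.8],[0,0,0]],
    [[0,4,-0.8],[0,0,0]],
    [[0,4,-0.8],[0,0,0]],
    [[0,4,-0.8],[0,0,0]],
    [[0,4,-0.8],[0,0,0]],
    [[0,4,-0.8],[0,0,0]],
    [[0,4,-0.8],[0,0,0]],
    [[0,1.5,-0.8],[0,0,0]]
  ]
}}

```text
clock: 2.1
tool_pos: [0.4641, 0.1519, 0.1583]
eef_rot: [0.989, 0.147, 0.0, -0.001]
contact_force: [0.3, 0.1, 0.7]
opening: 0.999
finger_force: 0.0
```

Run:
```python
from h import *
c,im,d=snap('wrist','w1'); s=r.get_state(); print(s['tool_pos'],s['eef_rot'],s['clock'],s['q'])
```

```text
[0.46352078 0.15288896 0.15724912] [ 9.89073943e-01  1.47410823e-01 -3.37579064e-04 -1.63393987e-03] 2.15 [-0.38068381  0.64796483 -0.04803859  2.05550493  0.06037691  0.43915522
 -1.748546  ]
```

View pics/w1.png

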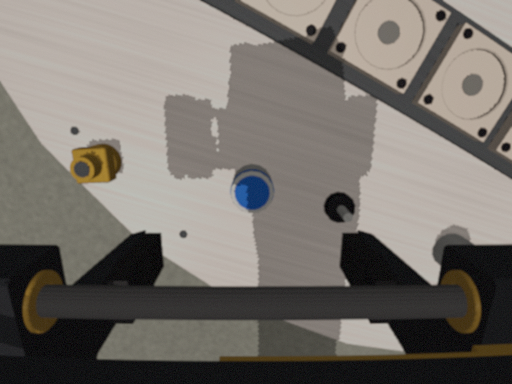

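The wrist view shows the blue disc at (252,194), the plunger at (340,207) and the brass fitting at (95,165).

Run:
```python
from h import *
c=np.load('pics/w1.npz'); d=c['d']
for k,u,v,h in (('blue',252.5,193,.048),('n2',389,32,.026),('n3',472.5,84,.026),('brass',84,168,.054)): print(k,at_z(c,u,v,h).round(4),at_d(c,u,v,d[int(v),int(u)]).round(4))
```

```text
blue [0.4639 0.1509 0.048 ] [0.4641 0.151  0.0489]
n2 [0.6178 0.0834 0.026 ] [0.6178 0.0834 0.0259]
n3 [ 6.027e-01 -2.000e-04  2.600e-02] [6.026e-01 2.000e-04 2.660e-02]
brass [0.4462 0.2864 0.054 ] [0.4466 0.2858 0.0553]
```

The wrist and top measurements agree within 1 mm, so I'm descending on blue.

Request:
{"method": "step_arm", "body": {
  "increments": [
    [[0,-0.2,-1.5],[0,0,0]],
    [[0,0,-2.0],[0,0,0]],
    [[0,0,-2.0],[0,0,0]],
    [[0,0,-2.0],[0,0,0]],
    [[0,0,-2.0],[0,0,0]],
    [[0,0,-1.7],[0,0,0]],
    [[0,0,-1.2],[0,0,0]],
    [[0,0,-0.8],[0,0,0]],
    [[0,0,-0.4],[0,0,0]],
    [[0,0,0],[0,0,0]]
  ]
}}

```text
clock: 3.15
tool_pos: [0.4644, 0.1445, 0.0226]
eef_rot: [0.99, 0.143, -0.0, 0.0]
contact_force: [0.6, -0.2, 1.1]
opening: 0.999
finger_force: 0.0
```

Request:
{"method": "step_arm", "body": {
  "increments": [
    [[0,0,0],[0,0,0]],
    [[0,0,0],[0,0,0]],
    [[0,0,0],[0,0,0]],
    [[0,0,0],[0,0,0]],
    [[0,0,0],[0,0,0]],
    [[0,0,0],[0,0,0]],
    [[0,0,0],[0,0,0]],
    [[0,0,0],[0,0,0]],
    [[0,0,0],[0,0,0]],
    [[0,0,0],[0,0,0]]
  ],
  "fingers": 0.3,
  "grip_force": 20
}}

```text
clock: 4.15
tool_pos: [0.4644, 0.1449, 0.0228]
eef_rot: [0.99, 0.144, 0.0, -0.0]
contact_force: [-1.1, 1.0, 1.6]
opening: 0.402
finger_force: 20.0
```

Request:
{"method": "step_arm", "body": {
  "increments": [
    [[0,0,1.0],[0,0,0]],
    [[0,0,2.0],[0,0,0]],
    [[0,0,3.0],[0,0,0]],
    [[0,0,3.0],[0,0,0]],
    [[0.3,-0.9,2.0],[0,0,0]],
    [[1.5,-2.5,0],[0,0,0]],
    [[1.5,-3,0],[0,0,0]],
    [[1.5,-3,0],[0,0,0]],
    [[1.5,-3,0],[0,0,0]],
    [[1.5,-3,0],[0,0,0]]
  ]
}}

```text
clock: 5.15
tool_pos: [0.5424, -0.0112, 0.1333]
eef_rot: [0.99, 0.143, -0.0, 0.0]
contact_force: [-0.1, 0.9, -1.3]
opening: 0.406
finger_force: 20.0
```

Request:
{"method": "step_arm", "body": {
  "increments": [
    [[1.5,-2.5,0],[0,0,0]],
    [[1.5,-2,0],[0,0,0]],
    [[1.0,-2,0],[0,0,0]],
    [[0.5,-1,-1],[0,0,0]],
    [[0,0,-2],[0,0,0]],
    [[0,0,-2],[0,0,0]],
    [[0,0,-1.5],[0,0,0]],
    [[0,0,-1],[0,0,0]],
    [[0,0,0],[0,0,0]],
    [[0,0,0],[0,0,0]]
  ]
}}

```text
clock: 6.15
tool_pos: [0.5876, -0.0841, 0.0579]
eef_rot: [0.99, 0.144, 0.0, 0.0]
contact_force: [-0.0, -0.8, 0.2]
opening: 0.406
finger_force: 20.0
```

Run:
```python
from h import *
c,im,d=snap('wrist','w2'); s=r.get_state(); print(s['tool_pos'],s['eef_rot'],s['opening'],s['contact_force'])
```

```text
[ 0.58791769 -0.08421475  0.05832723] [9.89652377e-01 1.43484697e-01 5.35597203e-04 1.66880391e-04] 0.3991231229627268 [ 0.89774746  0.41125662 -0.70095052]
```

View pics/w2.png

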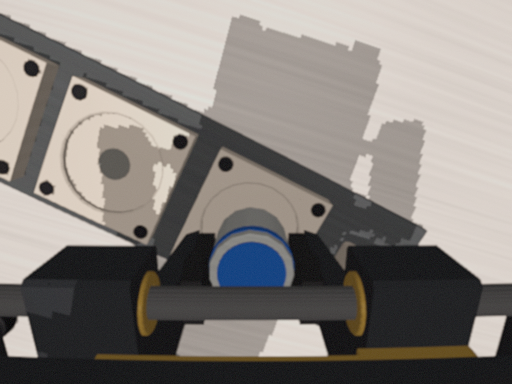

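Blue is held upright over nest_4, its disc at about (251,268).

Run:
```python
from h import *
c=np.load('pics/w2.npz'); d=c['d']
for k,u,v,h in (('blue',251.5,269,.0835),('n3',113.5,164,.026)): print(k,at_z(c,u,v,h).round(4),at_d(c,u,v,d[int(v),int(u)]).round(4))
```

```text
blue [ 0.5912 -0.0834  0.0835] [ 0.5922 -0.0831  0.0852]
n3 [0.6018 0.0009 0.026 ] [6.021e-01 5.000e-04 2.700e-02]
```

Request:
{"method": "step_arm", "body": {
  "increments": [
    [[-0.2,-0.1,-0.5],[0,0,0]],
    [[0,0,-0.5],[0,0,0]],
    [[0,0,-0.4],[0,0,0]],
    [[0,0,-0.2],[0,0,0]],
    [[0,0,-0.1],[0,0,0]],
    [[0,0,-0.1],[0,0,0]],
    [[0,0,-0.1],[0,0,0]],
    [[0,0,-0.05],[0,0,0]],
    [[0,0,0],[0,0,0]],
    [[0,0,0],[0,0,0]]
  ]
}}

```text
clock: 7.2
tool_pos: [0.5855, -0.0853, 0.0383]
eef_rot: [0.99, 0.143, 0.0, 0.0]
contact_force: [0.4, 0.0, -0.7]
opening: 0.404
finger_force: 20.0
```

Request:
{"method": "step_arm", "body": {
  "increments": [
    [[0,0,-0.05],[0,0,0]],
    [[0,0,-0.05],[0,0,0]],
    [[0,0,-0.03],[0,0,0]],
    [[0,0,-0.03],[0,0,0]],
    [[0,0,0],[0,0,0]],
    [[0,0,0],[0,0,0]],
    [[0,0,0],[0,0,0]],
    [[0,0,0],[0,0,0]],
    [[0,0,0],[0,0,0]],
    [[0,0,0],[0,0,0]]
  ]
}}

```text
clock: 8.2
tool_pos: [0.5854, -0.0853, 0.0368]
eef_rot: [0.99, 0.143, 0.0, 0.0]
contact_force: [-1.8, 0.5, 4.3]
opening: 0.398
finger_force: 20.0
```

Request:
{"method": "step_arm", "body": {
  "increments": [
    [[0,0,0],[0,0,0]],
    [[0,0,0],[0,0,0]],
    [[0,0,0],[0,0,0]],
    [[0,0,0],[0,0,0]],
    [[0,0,0],[0,0,0]],
    [[0,0,1],[0,0,0]],
    [[0,0,2],[0,0,0]],
    [[0,0,3],[0,0,0]],
    [[0,0,3],[0,0,0]],
    [[0,0,2],[0,0,0]]
  ],
  "fingers": 0.65
}}

```text
clock: 9.2
tool_pos: [0.5862, -0.0854, 0.1494]
eef_rot: [0.99, 0.143, 0.001, 0.0]
contact_force: [0.8, -0.8, 0.6]
opening: 0.648
finger_force: 0.0
```

Request:
{"method": "step_arm", "body": {
  "increments": [
    [[-1.4,0.4,0],[0,0,0]],
    [[-3,0.6,0],[0,0,0]],
    [[-3,0.7,0],[0,0,0]],
    [[-3,0.7,0],[0,0,0]],
    [[-2,0.5,0],[0,0,0]],
    [[-0.4,0,-1.5],[0,0,0]],
    [[0,0,-1.5],[0,0,0]],
    [[0,0,-1],[0,0,0]],
    [[0,0,0],[0,0,0]],
    [[0,0,0],[0,0,0]]
  ],
  "fingers": 0.95
}}

```text
clock: 10.2
tool_pos: [0.4577, -0.0563, 0.1069]
eef_rot: [0.99, 0.143, 0.0, 0.0]
contact_force: [0.9, 0.5, -0.7]
opening: 0.949
finger_force: 0.0
```

Run:
```python
from h import *
c,im,d=snap('wrist','w3'); s=r.get_state(); print(s['tool_pos'],s['opening'])
m=cv2.inRange(cv2.cvtColor(im,cv2.COLOR_RGB2HSV),(0,150,60),(8,255,255)); 
n,l,st,ce=cv2.connectedComponentsWithStats(m); i=1+st[1:,4].argmax(); print(st[i],ce[i],at_z(c,*ce[i],.0605))
```

```text
[ 0.45787977 -0.05635198  0.1070858 ] 0.9554164776171823
[ 230  202   45   42 1457] [251.67055594 222.40905971] [ 0.45548809 -0.05749449  0.0605    ]
```

View pics/w3.png

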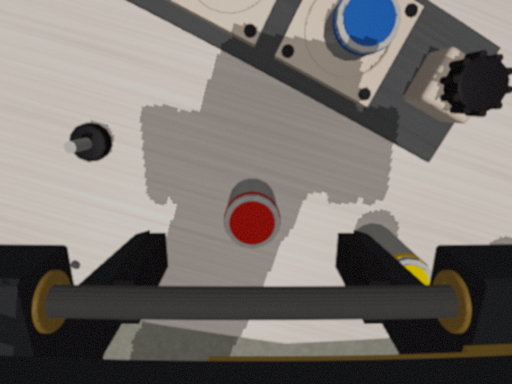

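Red is at (252,222), centred between the fingers. Blue stands in nest_4 at (365,25), next to the knob.

Request:
{"method": "step_arm", "body": {
  "increments": [
    [[-0.1,0,-1],[0,0,0]],
    [[0,0,-2],[0,0,0]],
    [[0,0,-2],[0,0,0]],
    [[0,0,-1.5],[0,0,0]],
    [[0,0,-1],[0,0,0]],
    [[0,0,-0.5],[0,0,0]],
    [[0,0,0],[0,0,0]],
    [[0,0,0],[0,0,0]],
    [[0,0,0],[0,0,0]],
    [[0,0,0],[0,0,0]]
  ]
}}

```text
clock: 11.25
tool_pos: [0.4568, -0.0564, 0.0272]
eef_rot: [0.99, 0.143, 0.001, 0.0]
contact_force: [-0.2, 0.0, -0.3]
opening: 0.951
finger_force: 0.0
```

Request:
{"method": "step_arm", "body": {
  "increments": [
    [[0,0,0],[0,0,0]],
    [[0,0,0],[0,0,0]],
    [[0,0,0],[0,0,0]],
    [[0,0,0],[0,0,0]],
    [[0,0,0],[0,0,0]],
    [[0,0,0],[0,0,0]],
    [[0,0,0],[0,0,0]],
    [[0,0,0],[0,0,0]],
    [[0,0,0],[0,0,0]],
    [[0,0,0],[0,0,0]]
  ],
  "fingers": 0.3,
  "grip_force": 20
}}

```text
clock: 12.25
tool_pos: [0.4564, -0.0563, 0.0266]
eef_rot: [0.99, 0.143, -0.0, 0.0]
contact_force: [0.5, -0.6, -0.9]
opening: 0.404
finger_force: 20.0
```

Request:
{"method": "step_arm", "body": {
  "increments": [
    [[0,0,1.0],[0,0,0]],
    [[0,0,2.0],[0,0,0]],
    [[0,0,3.0],[0,0,0]],
    [[0.6,0.2,3.0],[0,0,0]],
    [[2,0.8,1.0],[0,0,0]],
    [[3,1.2,0],[0,0,0]],
    [[3,1.2,0],[0,0,0]],
    [[3,1.2,0],[0,0,0]],
    [[2,0.8,0],[0,0,0]],
    [[1,0.3,0],[0,0,0]]
  ]
}}

```text
clock: 13.25
tool_pos: [0.6041, 0.0023, 0.1273]
eef_rot: [0.99, 0.144, 0.001, -0.0]
contact_force: [-0.5, 0.9, -0.5]
opening: 0.4
finger_force: 20.0
```

Request:
{"method": "step_arm", "body": {
  "increments": [
    [[0,0,-1],[0,0,0]],
    [[0,0,-2],[0,0,0]],
    [[0,0,-2],[0,0,0]],
    [[0,0,-1],[0,0,0]],
    [[0,0,-0.7],[0,0,0]],
    [[0,0,-0.5],[0,0,0]],
    [[0,0,0],[0,0,0]],
    [[0,0,0],[0,0,0]],
    [[0,0,0],[0,0,0]],
    [[0,0,0],[0,0,0]]
  ]
}}

```text
clock: 14.25
tool_pos: [0.6028, 0.0007, 0.0552]
eef_rot: [0.99, 0.143, 0.0, 0.0]
contact_force: [-0.1, 0.2, -0.5]
opening: 0.402
finger_force: 20.0
```

Run:
```python
from h import *
c,im,d=snap('wrist','w4'); s=r.get_state(); print(s['tool_pos'],s['opening'])
m=cv2.inRange(cv2.cvtColor(im,cv2.COLOR_RGB2HSV),(0,150,60),(8,255,255)); 
n,l,st,ce=cv2.connectedComponentsWithStats(m); i=1+st[1:,4].argmax(); print(st[i],ce[i],at_z(c,*ce[i],s['tool_pos'][2]-.014+.049))
```

```text
[0.60272729 0.00068943 0.05508414] 0.4018612363522221
[ 216  259   71   28 1494] [251.10307898 274.91566265] [0.60883832 0.00231418 0.09008414]
```

Request:
{"method": "step_arm", "body": {
  "increments": [
    [[0,0,-0.5],[0,0,0]],
    [[0,0,-0.4],[0,0,0]],
    [[0,0,-0.2],[0,0,0]],
    [[0,0,-0.1],[0,0,0]],
    [[0,0,-0.05],[0,0,0]],
    [[0,0,-0.05],[0,0,0]],
    [[0,0,-0.05],[0,0,0]],
    [[0,0,-0.05],[0,0,0]],
    [[0,0,0],[0,0,0]],
    [[0,0,0],[0,0,0]]
  ]
}}

```text
clock: 15.3
tool_pos: [0.6025, 0.0007, 0.0407]
eef_rot: [0.99, 0.143, 0.0, 0.0]
contact_force: [1.0, -1.1, -1.2]
opening: 0.4
finger_force: 20.0
```

Request:
{"method": "step_arm", "body": {
  "increments": [
    [[0,0,-0.05],[0,0,0]],
    [[0,0,-0.03],[0,0,0]],
    [[0,0,0],[0,0,0]],
    [[0,0,0],[0,0,0]],
    [[0,0,0],[0,0,0]],
    [[0,0,0],[0,0,0]],
    [[0,0,0],[0,0,0]],
    [[0,0,0],[0,0,0]],
    [[0,0,0],[0,0,0]],
    [[0,0,0],[0,0,0]]
  ]
}}

```text
clock: 16.3
tool_pos: [0.6025, 0.0007, 0.0406]
eef_rot: [0.99, 0.143, 0.0, 0.0]
contact_force: [-1.7, 0.8, 5.4]
opening: 0.401
finger_force: 20.0
```

Request:
{"method": "step_arm", "body": {
  "increments": [
    [[0,0,0],[0,0,0]],
    [[0,0,0],[0,0,0]],
    [[0,0,0],[0,0,0]],
    [[0,0,0],[0,0,0]],
    [[0,0,0],[0,0,0]],
    [[0,0,1],[0,0,0]],
    [[0,0,2],[0,0,0]],
    [[0,0,3],[0,0,0]],
    [[0,0,3],[0,0,0]],
    [[0,0,2],[0,0,0]]
  ],
  "fingers": 0.65
}}

```text
clock: 17.3
tool_pos: [0.6033, 0.0007, 0.1527]
eef_rot: [0.99, 0.143, 0.001, 0.0]
contact_force: [0.6, -0.9, 0.2]
opening: 0.65
finger_force: 0.0
```

Request:
{"method": "step_arm", "body": {
  "increments": [
    [[-1.4,-1.4,0],[0,0,0]],
    [[-3,-3,0],[0,0,0]],
    [[-3,-3,0],[0,0,0]],
    [[-3,-3,0],[0,0,0]],
    [[-3,-3,0],[0,0,0]],
    [[-2,-2.5,0],[0,0,0]],
    [[0,0,-1],[0,0,0]],
    [[0,0,-2],[0,0,0]],
    [[0,0,0],[0,0,0]],
    [[0,0,0],[0,0,0]]
  ],
  "fingers": 0.95
}}

```text
clock: 18.3
tool_pos: [0.449, -0.1576, 0.12]
eef_rot: [0.99, 0.144, 0.0, -0.0]
contact_force: [-0.4, 0.4, 0.4]
opening: 0.953
finger_force: 0.0
```

Run:
```python
from h import *
c,im,d=snap('wrist','w5'); s=r.get_state(); print(s['tool_pos'],s['opening'])
m=cv2.inRange(cv2.cvtColor(im,cv2.COLOR_RGB2HSV),(22,150,60),(35,255,255)); 
n,l,st,ce=cv2.connectedComponentsWithStats(m); i=1+st[1:,4].argmax(); print(st[i],ce[i],at_z(c,*ce[i],.0755))
```

```text
[ 0.44923395 -0.15769411  0.12031912] 0.9496603751983829
[ 233  201   45   43 1511] [254.83520847 222.08074123] [ 0.44818524 -0.16032745  0.0755    ]
```

View pics/w5.png

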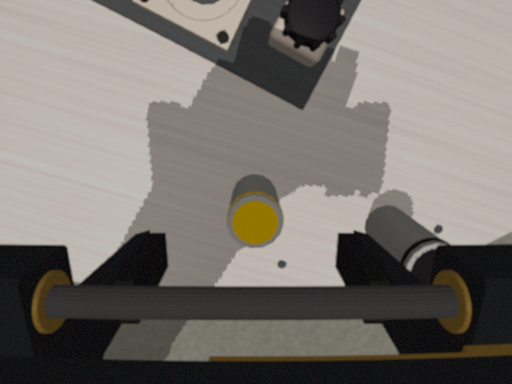

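Yellow is at (255,222), centred. Black stands to its right at (410,245), so I'm gripping a little higher to keep the gripper body clear of its top.

Request:
{"method": "step_arm", "body": {
  "increments": [
    [[0,-0.1,-1],[0,0,0]],
    [[0,0,-2],[0,0,0]],
    [[0,0,-2],[0,0,0]],
    [[0,0,-1.5],[0,0,0]],
    [[0,0,-1.2],[0,0,0]],
    [[0,0,-0.8],[0,0,0]],
    [[0,0,0],[0,0,0]],
    [[0,0,0],[0,0,0]],
    [[0,0,0],[0,0,0]],
    [[0,0,0],[0,0,0]]
  ]
}}

```text
clock: 19.35
tool_pos: [0.4488, -0.1595, 0.0354]
eef_rot: [0.99, 0.143, 0.001, 0.0]
contact_force: [-1.0, 0.5, 0.8]
opening: 0.948
finger_force: 0.0
```

Request:
{"method": "step_arm", "body": {
  "increments": [
    [[0,0,0],[0,0,0]],
    [[0,0,0],[0,0,0]],
    [[0,0,0],[0,0,0]],
    [[0,0,0],[0,0,0]],
    [[0,0,0],[0,0,0]],
    [[0,0,0],[0,0,0]],
    [[0,0,0],[0,0,0]],
    [[0,0,0],[0,0,0]],
    [[0,0,0],[0,0,0]],
    [[0,0,0],[0,0,0]]
  ],
  "fingers": 0.3,
  "grip_force": 20
}}

```text
clock: 20.35
tool_pos: [0.4484, -0.1594, 0.0348]
eef_rot: [0.99, 0.143, 0.0, 0.0]
contact_force: [0.4, -0.3, -1.9]
opening: 0.396
finger_force: 20.0
```

Request:
{"method": "step_arm", "body": {
  "increments": [
    [[0,0,1.0],[0,0,0]],
    [[0,0,2.0],[0,0,0]],
    [[0,0,3.0],[0,0,0]],
    [[0,0,3.0],[0,0,0]],
    [[0,0,1.8],[0,0,0]],
    [[2,2.9,0],[0,0,0]],
    [[3,4.3,0],[0,0,0]],
    [[3,4.3,0],[0,0,0]],
    [[3,4.3,0],[0,0,0]],
    [[3,4.3,0],[0,0,0]]
  ]
}}

```text
clock: 21.35
tool_pos: [0.5832, 0.0355, 0.1435]
eef_rot: [0.99, 0.143, -0.0, 0.0]
contact_force: [1.2, -1.1, -2.2]
opening: 0.4
finger_force: 20.0
```

Request:
{"method": "step_arm", "body": {
  "increments": [
    [[2,2.8,0],[0,0,0]],
    [[1,1.4,0],[0,0,0]],
    [[0,0,-1],[0,0,0]],
    [[0,0,-2],[0,0,0]],
    [[0,0,-2],[0,0,0]],
    [[0,0,-1.5],[0,0,0]],
    [[0,0,-1.0],[0,0,0]],
    [[0,0,-0.6],[0,0,0]],
    [[0,0,-0.3],[0,0,0]],
    [[0,0,-0.2],[0,0,0]]
  ]
}}

```text
clock: 22.35
tool_pos: [0.6132, 0.0756, 0.0571]
eef_rot: [0.99, 0.143, 0.0, 0.0]
contact_force: [-0.6, -0.8, -2.0]
opening: 0.401
finger_force: 20.0
```

The tool fell 9 mm short because those rows passed the 50 mm cap. I'm raising a little and correcting.

Request:
{"method": "step_arm", "body": {
  "increments": [
    [[0,0,1.0],[0,0,0]],
    [[0.2,0.4,0],[0,0,0]],
    [[0.3,0.4,0],[0,0,0]],
    [[0,0,-0.5],[0,0,0]],
    [[0,0,-0.5],[0,0,0]],
    [[0,0,-0.3],[0,0,0]],
    [[0,0,-0.2],[0,0,0]],
    [[0,0,-0.1],[0,0,0]],
    [[0,0,0],[0,0,0]],
    [[0,0,0],[0,0,0]]
  ]
}}

```text
clock: 23.35
tool_pos: [0.618, 0.0837, 0.0509]
eef_rot: [0.99, 0.143, 0.0, 0.0]
contact_force: [0.3, -0.1, -2.4]
opening: 0.398
finger_force: 20.0
```

Run:
```python
from h import *
c,im,d=snap('wrist','w6'); s=r.get_state(); print(s['tool_pos'],s['opening'],s['contact_force'])
```

```text
[0.61798915 0.0836965  0.0509869 ] 0.400767308176825 [-0.24434196  0.21507735 -1.71636385]
```

View pics/w6.png

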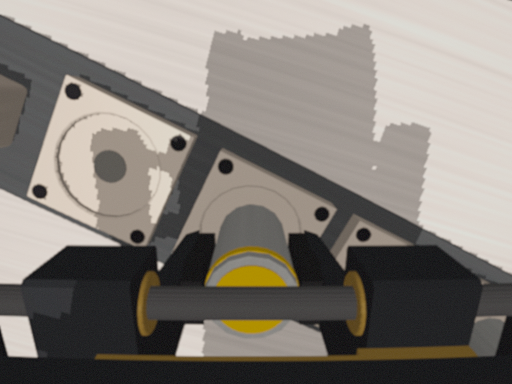

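Yellow is upright and centred over the nest_2 recess (arc at (250,190)). The empty nest_1 hub is at (110,165).

Request:
{"method": "step_arm", "body": {
  "increments": [
    [[0,0,-0.05],[0,0,0]],
    [[0,0,-0.05],[0,0,0]],
    [[0,0,-0.05],[0,0,0]],
    [[0,0,-0.05],[0,0,0]],
    [[0,0,-0.05],[0,0,0]],
    [[0,0,-0.03],[0,0,0]],
    [[0,0,0],[0,0,0]],
    [[0,0,0],[0,0,0]],
    [[0,0,0],[0,0,0]],
    [[0,0,0],[0,0,0]]
  ]
}}

```text
clock: 24.4
tool_pos: [0.6179, 0.0837, 0.0489]
eef_rot: [0.99, 0.143, 0.0, 0.0]
contact_force: [-0.9, -0.1, 5.5]
opening: 0.402
finger_force: 20.0
```

Run:
```python
from h import *
c=np.load('pics/w6.npz'); print(at_z(c,110,165,.026),at_d(c,110,165,c['d'][165,110]))
```

```text
[0.63319657 0.16786215 0.026     ] [0.6333897  0.16761993 0.02664173]
```

Contact made; releasing yellow.

Request:
{"method": "step_arm", "body": {
  "increments": [
    [[0,0,0],[0,0,0]],
    [[0,0,0],[0,0,0]],
    [[0,0,0],[0,0,0]],
    [[0,0,0],[0,0,0]],
    [[0,0,0],[0,0,0]],
    [[0,0,1],[0,0,0]],
    [[0,0,2],[0,0,0]],
    [[0,0,3],[0,0,0]],
    [[0,0,3],[0,0,0]],
    [[0,0,2],[0,0,0]]
  ],
  "fingers": 0.65
}}

```text
clock: 25.4
tool_pos: [0.6188, 0.0839, 0.1609]
eef_rot: [0.99, 0.143, 0.002, -0.0]
contact_force: [0.0, 0.5, 0.5]
opening: 0.647
finger_force: 0.0
```

Request:
{"method": "step_arm", "body": {
  "increments": [
    [[-0.9,-1.9,0.5],[0,0,0]],
    [[-1.8,-4,0],[0,0,0]],
    [[-1.8,-4,0],[0,0,0]],
    [[-1.8,-4,0],[0,0,0]],
    [[-1.8,-4,0],[0,0,0]],
    [[-1.8,-4,0],[0,0,0]],
    [[-1.8,-4,0],[0,0,0]],
    [[-1.8,-4,0],[0,0,0]],
    [[-1.8,-3.5,0],[0,0,0]],
    [[-1.1,-2,0],[0,0,0]]
  ],
  "fingers": 0.95
}}

```text
clock: 26.4
tool_pos: [0.4516, -0.2743, 0.1637]
eef_rot: [0.99, 0.141, -0.0, 0.001]
contact_force: [-0.4, -0.1, 0.6]
opening: 0.947
finger_force: 0.0
```

Request:
{"method": "step_arm", "body": {
  "increments": [
    [[0,0,-1],[0,0,0]],
    [[0,0,-1],[0,0,0]],
    [[0,0,-0.9],[0,0,0]],
    [[0,0,0],[0,0,0]],
    [[0,0,0],[0,0,0]],
    [[0,0,0],[0,0,0]],
    [[0,0,0],[0,0,0]],
    [[0,0,0],[0,0,0]],
    [[0,0,0],[0,0,0]],
    [[0,0,0],[0,0,0]]
  ]
}}

```text
clock: 27.4
tool_pos: [0.4539, -0.2704, 0.1342]
eef_rot: [0.99, 0.143, 0.0, 0.0]
contact_force: [0.3, -0.7, 0.0]
opening: 0.949
finger_force: 0.0
```

Run:
```python
from h import *
c,im,d=snap('wrist','w7'); s=r.get_state(); print(s['tool_pos'],s['opening'],s['q'])
```

```text
[ 0.45385405 -0.27035297  0.13413201] 0.9467704338027809 [ 0.55151586  0.7251859  -0.16705821  1.95233745  0.24005949  0.48268171
 -1.07060908]
```

View pics/w7.png

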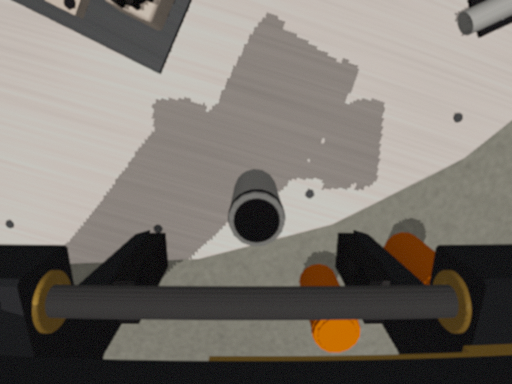

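The black master is at (256,219), black-topped. The orange look-alikes at (335,330) and (410,260) are clear of the gripper.

Run:
```python
from h import *
c=np.load('pics/w7.npz'); print(at_z(c,256.5,219.5,.09),at_d(c,256.5,219.5,c['d'][219,256]))
```

```text
[ 0.4551518  -0.27362985  0.09      ] [ 0.45567323 -0.27344895  0.09151625]
```

Request:
{"method": "step_arm", "body": {
  "increments": [
    [[0.1,-0.2,-1],[0,0,0]],
    [[0,0,-2],[0,0,0]],
    [[0,0,-2],[0,0,0]],
    [[0,0,-2],[0,0,0]],
    [[0,0,-1.5],[0,0,0]],
    [[0,0,-0.9],[0,0,0]],
    [[0,0,-0.5],[0,0,0]],
    [[0,0,0],[0,0,0]],
    [[0,0,0],[0,0,0]],
    [[0,0,0],[0,0,0]]
  ]
}}

```text
clock: 28.45
tool_pos: [0.4553, -0.2726, 0.0357]
eef_rot: [0.99, 0.143, 0.001, 0.0]
contact_force: [0.2, 0.4, 0.3]
opening: 0.947
finger_force: 0.0
```

Request:
{"method": "step_arm", "body": {
  "increments": [
    [[0,0,0],[0,0,0]],
    [[0,0,0],[0,0,0]],
    [[0,0,0],[0,0,0]],
    [[0,0,0],[0,0,0]],
    [[0,0,0],[0,0,0]],
    [[0,0,0],[0,0,0]],
    [[0,0,0],[0,0,0]],
    [[0,0,0],[0,0,0]],
    [[0,0,0],[0,0,0]],
    [[0,0,0],[0,0,0]]
  ],
  "fingers": 0.3,
  "grip_force": 25
}}

```text
clock: 29.45
tool_pos: [0.4549, -0.2724, 0.0351]
eef_rot: [0.99, 0.143, 0.0, 0.0]
contact_force: [0.2, -0.4, -0.5]
opening: 0.403
finger_force: 25.0
```

Request:
{"method": "step_arm", "body": {
  "increments": [
    [[0,0,1.0],[0,0,0]],
    [[0,0,2.0],[0,0,0]],
    [[0,0,3.0],[0,0,0]],
    [[0,0,3.0],[0,0,0]],
    [[0,0,2],[0,0,0]],
    [[0,0,1.1],[0,0,0]],
    [[0.8,2,0],[0,0,0]],
    [[1.7,4.2,0],[0,0,0]],
    [[1.7,4.2,0],[0,0,0]],
    [[1.7,4.2,0],[0,0,0]]
  ]
}}

```text
clock: 30.45
tool_pos: [0.5136, -0.1248, 0.1558]
eef_rot: [0.99, 0.143, -0.001, -0.0]
contact_force: [0.8, -0.6, -2.1]
opening: 0.404
finger_force: 25.0
```

Request:
{"method": "step_arm", "body": {
  "increments": [
    [[1.7,4.2,0],[0,0,0]],
    [[1.7,4.2,0],[0,0,0]],
    [[1.7,4.2,0],[0,0,0]],
    [[1.7,4.2,0],[0,0,0]],
    [[1.7,4.2,0],[0,0,0]],
    [[1.7,4.2,0],[0,0,0]],
    [[1.2,2.8,0],[0,0,0]],
    [[0.5,1.4,0],[0,0,0]],
    [[0,0,0],[0,0,0]],
    [[0,0,0],[0,0,0]]
  ]
}}

```text
clock: 31.45
tool_pos: [0.632, 0.165, 0.1555]
eef_rot: [0.99, 0.143, -0.001, 0.001]
contact_force: [0.2, -0.4, -3.4]
opening: 0.405
finger_force: 25.0
```

Request:
{"method": "step_arm", "body": {
  "increments": [
    [[0,0,-1],[0,0,0]],
    [[0,0,-2],[0,0,0]],
    [[0,0,-2],[0,0,0]],
    [[0,0,-2],[0,0,0]],
    [[0,0,-1.4],[0,0,0]],
    [[0,0,-0.8],[0,0,0]],
    [[0,0,-0.5],[0,0,0]],
    [[0,0,0],[0,0,0]],
    [[0,0,0],[0,0,0]],
    [[0,0,0],[0,0,0]]
  ]
}}

```text
clock: 32.45
tool_pos: [0.6335, 0.1679, 0.0599]
eef_rot: [0.99, 0.143, 0.001, -0.0]
contact_force: [0.2, 0.4, -1.9]
opening: 0.404
finger_force: 25.0
```

Run:
```python
from h import *
c,im,d=snap('wrist','w8'); s=r.get_state(); print(s['tool_pos'],s['opening'],s['contact_force'])
```

```text
[0.63342482 0.16793033 0.05985049] 0.40384125696984635 [-0.5093826  -0.95649965 -2.18777157]
```

View pics/w8.png

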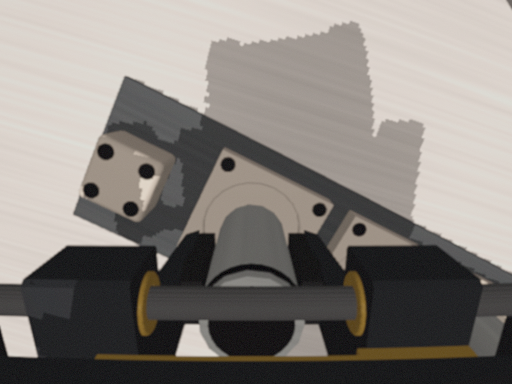

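Black is upright over nest_1's recess (250,200), beside the block without a knob.

Request:
{"method": "step_arm", "body": {
  "increments": [
    [[0,0,-0.3],[0,0,0]],
    [[0,0,-0.3],[0,0,0]],
    [[0,0,-0.15],[0,0,0]],
    [[0,0,-0.1],[0,0,0]],
    [[0,0,-0.05],[0,0,0]],
    [[0,0,-0.05],[0,0,0]],
    [[0,0,-0.05],[0,0,0]],
    [[0,0,-0.05],[0,0,0]],
    [[0,0,-0.03],[0,0,0]],
    [[0,0,0],[0,0,0]]
  ]
}}

```text
clock: 33.5
tool_pos: [0.633, 0.1677, 0.0491]
eef_rot: [0.99, 0.143, 0.0, 0.0]
contact_force: [-1.8, -0.3, 5.3]
opening: 0.404
finger_force: 25.0
```

Request:
{"method": "step_arm", "body": {
  "increments": [
    [[0,0,0],[0,0,0]],
    [[0,0,0],[0,0,0]],
    [[0,0,0],[0,0,0]],
    [[0,0,0],[0,0,0]],
    [[0,0,0],[0,0,0]],
    [[0,0,1],[0,0,0]],
    [[0,0,2],[0,0,0]],
    [[0,0,3],[0,0,0]],
    [[0,0,3],[0,0,0]],
    [[0,0,3],[0,0,0]]
  ],
  "fingers": 0.65
}}

```text
clock: 34.5
tool_pos: [0.6329, 0.1677, 0.1701]
eef_rot: [0.99, 0.143, 0.0, 0.0]
contact_force: [0.7, 0.3, -0.3]
opening: 0.653
finger_force: 0.0
```

Request:
{"method": "step_arm", "body": {
  "increments": [
    [[-2,1,2],[0,0,0]],
    [[-3,2,0],[0,0,0]],
    [[-3,3,0],[0,0,0]],
    [[-3,3,0],[0,0,0]],
    [[-2,3,0],[0,0,0]],
    [[-1,3,0],[0,0,0]],
    [[0,3,0],[0,0,0]],
    [[0,2,0],[0,0,0]],
    [[0,0,0],[0,0,0]],
    [[0,0,0],[0,0,0]]
  ]
}}

```text
clock: 35.5
tool_pos: [0.4929, 0.367, 0.1885]
eef_rot: [0.99, 0.143, 0.0, 0.0]
contact_force: [-0.3, -1.1, 1.0]
opening: 0.65
finger_force: 0.0
```

Run:
```python
from h import *
c,im,d=snap('top','top1'); c2,im2,d2=snap('scene','sc1'); s=r.get_state(); print(s['tool_pos'],s['opening'],s['contact_force'])
a=cv2.resize(im[110:270,90:330],(780,520)); b=im2[100:310,100:450]
cv2.imwrite('pics/top1c.png',a[:,:,::-1]); cv2.imwrite('pics/sc1c.png',cv2.resize(b,None,fx=2.2,fy=2.2)[:,:,::-1])
```

```text
[0.49343093 0.36556656 0.18843641] 0.6484852712370237 [-0.52388924 -0.23040094  0.88271724]
```

View pics/top1c.png

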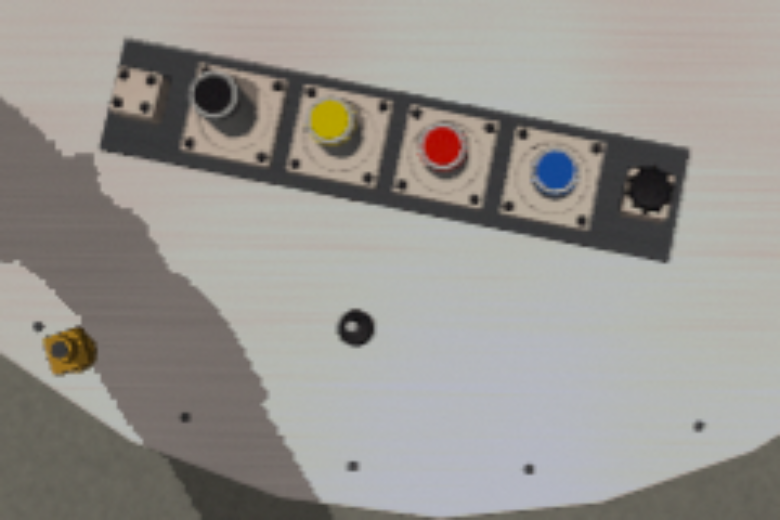

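View pics/sc1c.png

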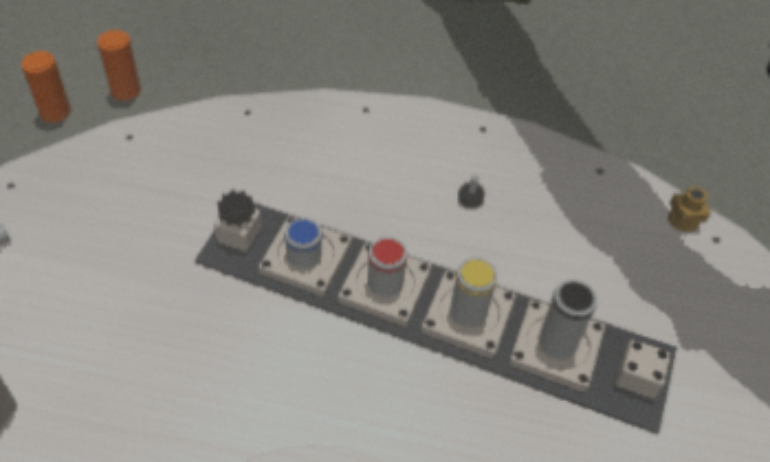

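Both views show blue, red, yellow and black running away from the knob, upright in their nests. In the top crop they are at (556,171), (442,147), (330,120) and (213,95). The brass fitting (68,350) is untouched.

Run:
```python
from h import *
c=np.load('pics/top1.npz');d=c['d']
for k,u,v,h in (('blue',261,162.6,.062),('red',226,155.2,.076),('yel',191.5,147,.09),('blk',155.5,139.3,.104)): print(k,at_z(c,u,v,h).round(4),at_d(c,u,v,d[int(v),int(u)]).round(4))
print(r.finish_job())
```

```text
blue [ 0.5865 -0.0853  0.062 ] [ 0.5864 -0.0853  0.0623]
red [6.009e-01 4.000e-04 7.600e-02] [6.001e-01 1.000e-04 8.040e-02]
yel [0.617  0.0831 0.09  ] [0.617  0.0831 0.0897]
blk [0.6314 0.1675 0.104 ] [0.6315 0.1677 0.1033]
the job is handed in; nothing more can be done
None
```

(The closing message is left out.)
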